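Unlock the parts tray and hold it out level

ROBOT

A 7-joint arm with a two-finger parallel gripper is mounted at the origin on a cart in front of the work surface, level with it; the furniture and walls round the work are solid. World frame = base frame: x ahead of the robot, y to its left, z up, the work surface at z = 0. Lengths are in m, angles in rad, forces in N, time in s.
With the tool pointing down it reaches from about 0.4 to 0.875 m from the base axis. Payload 19.3 kg.
Tool frame: the origin (TCP) lies at the very end of the fingers, on their centre line; the grasp point (between the pads) lies 19 mm behind it; z points along the fingers, y is the line along which they close (so a half turn about z gives the same grasp; the last joint's range is limited). The gripper opens to 85 mm and grips with 20 to 120 N. Pads are 22 mm wide; open, the fingers measure 114 mm over their backs; the gripper's body (76 mm by 85 mm) begins 54 mm behind the grasp point. The pads swing forward as they close: fully open they stand 13 mm farther back than shut.
Start: joints at [-1.313, 0.521, -0.036, 1.599, 0.021, 1.021, -0.113], TCP at [0.201, 0.592, 0.231] pointing down, gripper open.
Joint ranges: [-2.91, 2.91], [-0.3, 2.13], [-1.5, 1.42], [0.17, 2.43], [-1.26, 4.41], [0.16, 1.93], [-2.52, 2.52]. Speed limits (rad/s): [1.89, 1.89, 2.39, 2.39, 3.01, 3.01, 3.01].

INTERFACE

Orientations are given as [roll, pitch, yaw] about the fixed x, y, z axes, in that order (R = Rz(yaw) Ry(pitch) Rx(roll)).
In Python, from workcell import bot, grab_frame, calibration, job gives the robot as it stands.
- The arm moves only by the tool creep_tool, called after ">>>" by a JSON object that holds its "api" and its "payload", one argument or row to a line. Schema: {"type":"object","properties":{"ticks":{"type":"object","properties":{"jaw":{"type":"array","items":{"type":"number"},"minItems":1,"maxItems":5},"tx":{"type":"array","items":{"type":"number"},"minItems":1,"maxItems":5},"ty":{"type":"array","items":{"type":"number"},"minItems":1,"maxItems":5},"tz":{"type":"array","items":{"type":"number"},"minItems":1,"maxItems":5},"rx":{"type":"array","items":{"type":"number"},"minItems":1,"maxItems":5},"ry":{"type":"array","items":{"type":"number"},"minItems":1,"maxItems":5},"rz":{"type":"array","items":{"type":"number"},"minItems":1,"maxItems":5}},"additionalProperties":false,"required":["jaw","tx","ty","tz","rx","ry","rz"]},"clamp_n":{"type":"number"},"only":{"type":"string"},"quiet":{"type":"boolean"},"lines":{"type":"string"}},"required":["ticks"],"additionalProperties":false}. ticks is an object with one list for each field, all of the same length, 1 to 5, a row being the entries at one place: jaw (the finger opening in m), tx, ty, tz (the shift in parts of the range, where 1.0 means 0.3 m), rx, ry, rz (a rotation vector in fractions of the full range, 1 being 2 rad); each row is the pose to reach, as a shift and turn from the pose commanded when the call began, along the tool's axes at that moment; what a row does not reach only later rows make up. A row lasts 1/8 s, in which the tool goes at most 0.0625 m and 0.188 rad, less where a joint would pass 70% of its speed; a pose out of reach is approached as far as the arm can. The fingers move at their own pace and stop on an object; clamp_n is the grip in N (left out, the last holds). Time passes only in rows, so rows that do not move let the fingers close. The tool returns the time, the measured TCP pose, the force, the opening and the grip force at its end. only (a regular expression) keeps the lines of the reply that match it, lines (a string "A,B") keeps lines A to B, and quiet returns only ok. No shift or turn number may pass 1 either way. Input that does not fit is refused with a message, and nothing moves.
- bot.observe(): the state, without advancing time (a new reading comes with each control period).
- grab_frame(name): name is "side" or "top" or "wrist"; returns (picture, depth): 400x640x3 uint8, blue, green, red; 400x640 float32, m along the optical axis (not along the pixel's ray), 0 where there is no reading.
- calibration(name): a dict with "vfov" (degrees; the focal length in pixels is half the picture's height over the tangent of half this angle, whatever the lens; pixels are square), "cx", "cy" (the principal point, pixels), "dist_coeffs" ([k1, k2, p1, p2, k3] as OpenCV has them; the pictures are not rectified), "eye" and "attitude" of the camera in the world. Camera axes: x right, y down, z forward; pixel columns grow to the right and rows downward; lengths in m; the calibration is good to about 2 mm. A picture is of the moment at which its call begins: read the wrist's pose just before it. calibration takes no time and is no camera call; for the wrist camera it gives the pose at the moment of the call.
- job.job_done(): hands the job in; it is judged then, once.
The state is a dict: "clock": time; "qpos": joint angles; "qd": joint speeds; "joint_efforts": joint torques, N m; "position": TCP position; "tool_rot": TCP orientation; "force": force on the tool from outside, world axes, zero at the start; "moment": the same for the moment, N m; "grip_width": finger opening in m; "finger_force": force on a finger pad.
Only numpy, scipy, OpenCV 4.12 (cv2) and the standard library are available. Lean on these libraries where they do the work, as an engineer would, in place of code of your own. Each camera call takes 0.05 s, during which the arm holds its last target. There are 200 camera calls.

TASK

The small parts tray is locked into its dock: first turn the locking lever by its knob a quarter turn from fully locked, so that it lies square to where it locks, along the end of the tray, and leave it there. Then take the tray by its wooden carrying bar, lift it straight up about 10 cm above its dock, keeping it level so that no part spills, and finish while still holding it there, steady and level, for a colleague to take over. Leave the other things on the bench alone.

Things in the scene. Friction and masses are not known exactly. Their poses are not given: they have to be found in the camera images.
- dock: Fixed plywood base plate with low dark steel corner guides that stand 14 mm above it, on the bench. Plate 140 mm in x, 232 mm in y (from -135 to +97 mm), 8 mm thick; z up. Origin: on the bench, below the middle of the seated tray. Its yaw varies. The locking lever's pivot post stands at its -y end.
- dock_seat (a point): Point on top of the dock's plate (8 mm above the bench) on which the tray's underside centre rests when seated.
- lever_pivot (a point): Point on the lever's vertical pivot axis, at dock x = +30 mm, y = -102 mm, 51 mm above the bench (mid thickness of the lever). The steel lever is a flat bar 14 mm wide, 48 to 54 mm above the bench: a handle end with the knob, 75 mm from the pivot, and beyond the pivot a toe 40 mm long.
- lever (a joint): Lever angle about its vertical pivot, rad, growing clockwise seen from above, range 0 to 2.0; starts at 0 to 0.6. At 0 it is fully locked: handle along dock -y, toe along dock +y over the tray's end rim. At 1.571 (a quarter turn) the handle points along dock -x, along the tray's end, and the toe is clear; beyond that the handle comes in over the tray. Light friction; it stays where it is left.
- lever_knob (a point): Middle of the upright round black knob on the lever's handle end, 75 mm from the pivot axis, 80 mm above the bench. The knob is 18 mm in diameter; its top is 93 mm above the bench and its foot (lever bar's top) 54 mm. It is fixed to the lever; grip it from above or push it sideways (about 2 N).
- tray: Loose aluminium tray, 100 mm (x) by 150 mm (y), walls 35 mm high and 5 mm thick, open on top, 0.2 to 0.42 kg, seated in the dock with its axes along the dock's, with two nuts and a bolt (together about 0.17 kg) lying loose in it. Narrow 20 mm wide end posts carry a wooden carrying bar above it. Origin: centre of its underside; z up.
- tray_grip (a point): Centre of the tray's wooden carrying bar, 87 mm above the tray's underside (95 mm above the bench when seated). The bar runs along tray y, 140 mm long, 14 mm thick in x, 26 mm high; its top is 100 mm above the tray's underside. Grip across its 14 mm from above, in the middle.
- hex_nut_m20: Large plain steel hexagon nut, 30x34x16 mm, lying flat in the +y, +x quarter of the tray; origin: centre of its underside as built.
- hex_nut_m16: Smaller plain steel hexagon nut, 24x27x13 mm, lying flat in the +y, -x quarter of the tray; origin: centre of its underside as built.
- hex_bolt_m16: Plain steel hexagon bolt with a nut on it, 29x80x26 mm, lying across the tray in its -y half; origin: centre of its underside as built.
- tape_measure: Bystander: tape measure standing on the bench left of the dock, 36x95x66 mm; origin: centre of its underside.
- fuse_box: Bystander: small grey carton left of the dock, 68x111x45 mm; origin: centre of its underside.
- electrical_tape: Bystander: small black roll of tape lying flat right of the dock, 62 mm across, 18 mm high; origin: centre of its underside.
Not all that is in view belongs to the job. Of the things that look like the hex_bolt_m16, the smaller one is meant.

How it is judged:
On the way, in this order (a step that is already met when the one before it is completed fails the run):
1. the lever is turned square (a quarter turn from locked), with the tray still seated in the dock (value of joint lever between 1.42 and 1.72 rad and distance between tray and dock_seat below 0.008 m and velocity of joint lever between -0.1 and 0.1 rad/s), for 0.3 s.
2. the tray is lifted clear of the dock in the fingers (z of tray in the frame of dock_seat above 0.04 m and contact force between the fingers and tray above 1 N), for 0.2 s.
At the end, for the whole second after the job is handed in: Lever at a quarter turn (1.42 to 1.72 rad). Tray held in the fingers, clear of the dock: underside 70 to 140 mm above the seat, within 60 mm sideways of it, level within 0.1 rad, still (under 20 mm/s, 0.15 rad/s), both nuts and the bolt in it (value of joint lever between 1.42 and 1.72 rad and z of tray in the frame of dock_seat between 0.07 and 0.14 m and horizontal distance between tray and dock_seat below 0.06 m and angle between tray's own z axis and vertical below 0.1 rad and linear speed of tray below 0.02 m/s and angular speed of tray below 0.15 rad/s and contact force between the fingers and tray above 1 N and contact force between dock and tray below 0.1 N and distance between each of hex_nut_m20, hex_nut_m16, hex_bolt_m16 and tray below 0.09 m); the arm keeps its last pose, push and grip.
It fails at once if the tray is tipped by more than 0.2 rad (angle between tray's own z axis and vertical above 0.2 rad).
It fails at once if a nut or the bolt leaves the tray (distance between any of hex_nut_m20, hex_nut_m16, hex_bolt_m16 and tray above 0.11 m).
It fails at once if a bystander (tape measure, carton, tape roll) is shifted by more than 25 mm (distance of any of tape_measure, fuse_box, electrical_tape from where it was at the start of the episode above 0.025 m).
It also fails if it takes over 45 s, if anything falls off the work surface, if the arm or the gripper's body presses on something with over 40 N, if the wrist force passes 120 N, or if a joint passes its speed limit or range.

## Working session

There is one attempt and no reset: what is moved stays moved. The work goes in short steps, Python scripts to look and compute and a tool call to move; the robot and the scene stay as the last step left them, time stands still between calls to the robot, and variables do not carry over. Pictures are saved under pics/ and viewed, at most 10 in all, crops included, and the job is handed in when it is done.

```bash
ls; mkdir -p pics; cat > h.py <<'E'
import numpy as np, cv2, sys
from workcell import bot, grab_frame, calibration, job
from scipy.spatial.transform import Rotation as R
def K(c):
    f=200/np.tan(np.radians(c["vfov"])/2)
    return np.array([[f,0,c["cx"]],[0,f,c["cy"]],[0,0,1.]])
E
python3 - <<'E'
from h import *
for n in("top","side"):
    c=calibration(n);print(n,c)
    p,d=grab_frame(n);cv2.imwrite(f"pics/{n}0.png",p);np.save(f"pics/{n}0.npy",d)
print(bot.observe())
E
```

```text
pics
top {'vfov': 46.773398211319666, 'cx': 324.28482510899164, 'cy': 205.32606428986864, 'dist_coeffs': array([-0.12269934,  0.        ,  0.        ,  0.        ,  0.        ]), 'eye': array([ 0.27208402, -0.01444853,  1.39484968]), 'attitude': array([-2.95482   ,  0.01023325, -1.56426849])}
side {'vfov': 53.02777480311772, 'cx': 327.24795227153214, 'cy': 201.37851868749516, 'dist_coeffs': array([7.94005907e-05, 0.00000000e+00, 0.00000000e+00, 0.00000000e+00,
       0.00000000e+00]), 'eye': array([ 0.27818735, -0.89365358,  0.80463389]), 'attitude': array([-2.20686252, -0.00611263, -0.26241283])}
{'clock': 0.1, 'qpos': array([-1.31317484,  0.5219316 , -0.03631108,  1.59994429,  0.0211813 ,
        1.02111283, -0.11276921]), 'qd': array([ 9.92212004e-04, -3.70684763e-03,  1.43418372e-03, -1.60226344e-03,
       -5.34531833e-05,  8.07913132e-04,  1.02537959e-03]), 'joint_efforts': array([ 4.27931082e-03, -9.28490281e+01,  1.98445514e+00, -3.70530832e+01,
        1.82479795e-02,  5.34297214e-03, -8.82474637e-05]), 'position': array([0.20117722, 0.59141694, 0.23080008]), 'tool_rot': array([-3.14058284e+00,  6.34584170e-05,  2.81376693e+00]), 'force': array([ 0.51628779, -1.09368072,  0.54373066]), 'moment': array([-0.01886598, -0.02970969, -0.02795544]), 'finger_force': 0.0, 'grip_width': 0.08534320597100341}
```

View pics/top0.png

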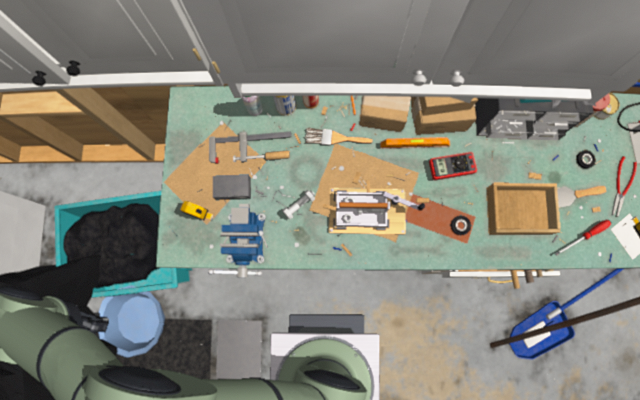

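View pics/side0.png

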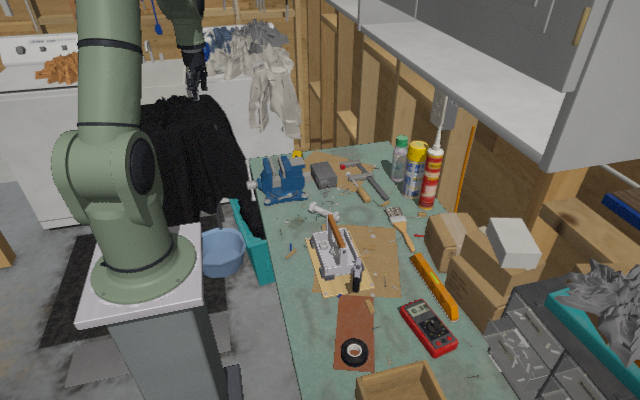

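The top view shows the tray and dock around (367,212), with the lever and black knob on the right near (420,205), toward world -y. There is a vise at (243,235) and a tape roll at (460,226). The side view confirms the wooden bar at (337,232) and the knob at (357,275).

```bash
cat >> h.py <<'E'
def cloud(c,d):
    v,u=np.mgrid[:400,:640]
    n=cv2.undistortPointsIter(np.dstack([u,v]).reshape(-1,1,2).astype(float),K(c),c["dist_coeffs"],None,None,(3,40,1e-9)).reshape(400,640,2)
    P=np.dstack([n,np.ones((400,640))])*d[...,None]
    W=P@R.from_euler("xyz",c["attitude"]).as_matrix().T+c["eye"]
    W[d<=0]=np.nan
    return W
E
python3 - <<'E'
from h import *
for n,(u0,u1,v0,v1) in dict(top=(320,440,175,250),side=(290,400,200,310)).items():
    c=calibration(n);d=np.load(f"pics/{n}0.npy");W=cloud(c,d);p=cv2.imread(f"pics/{n}0.png")
    cv2.imwrite(f"pics/{n}crop.png",cv2.resize(p[v0:v1,u0:u1],None,fx=6 if n=="top" else 5,fy=6 if n=="top" else 5,interpolation=cv2.INTER_CUBIC))
    Q=W[v0:v1,u0:u1].reshape(-1,3);C=p[v0:v1,u0:u1].reshape(-1,3).astype(int)
    print(n,"bench z",np.nanmedian(W[v0:v1,u0:u1,2]))
    wood=(C[:,2]-C[:,0]>40)
    m=(Q[:,2]>.09)&(Q[:,2]<.12)&wood
    B=Q[m];print("bar",len(B),B.mean(0),np.ptp(B,axis=0))
    mm=B[:,:2].mean(0);_,s,vt=np.linalg.svd(B[:,:2]-mm);t=(B[:,:2]-mm)@vt[0];print(vt[0],np.degrees(np.arctan2(vt[0,1],vt[0,0])),t.min(),t.max(),"mid",mm+vt[0]*(t.min()+t.max())/2,np.percentile(B[:,2],[5,50,95]))
    m=(Q[:,2]>.065)&(Q[:,2]<.105)&(C.max(1)<60)
    B=Q[m];print("knob",len(B));
    if len(B):print(np.median(B,0),B.min(0),B.max(0))
E
```

```text
top bench z 0.0026328427886950223
bar 267 [ 0.51766812 -0.10993352  0.10567455] [0.01950442 0.2448564  0.02609201]
[-0.01352439 -0.99990854] -90.77491403825562 -0.06863413143562005 0.17629982242468195 mid [ 0.51694007 -0.16376144] [0.09819144 0.1063928  0.11107595]
knob 25
[ 0.51712434 -0.27727608  0.09050084] [ 0.51044674 -0.28374099  0.06718093] [ 0.52347958 -0.27173338  0.09761757]
side bench z -0.0002860573112929421
bar 207 [ 0.51608754 -0.11190632  0.10400254] [0.01383497 0.13891707 0.01830867]
[-0.00596943 -0.99998218] -90.34202495766148 -0.07409945394230026 0.06485330156761233 mid [ 0.51611514 -0.10728333] [0.09410452 0.10542035 0.10785333]
knob 71
[ 0.51617709 -0.28440708  0.08602492] [ 0.51046183 -0.28907672  0.06533348] [ 0.52791725 -0.27431854  0.09396602]
```

View pics/topcrop.png

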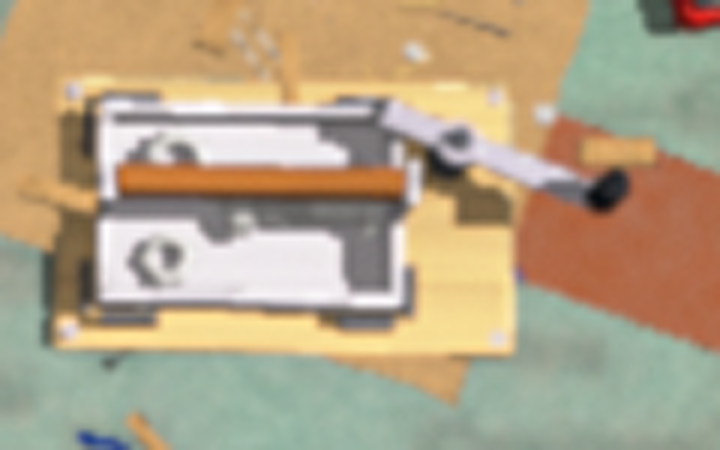

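View pics/sidecrop.png

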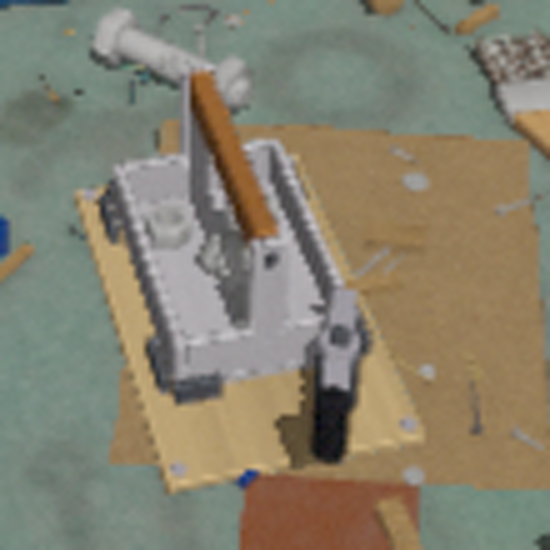

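The crops agree. The bar runs along world y with its centre near (0.516, -0.108) and its top at about 0.107. The pivot comes out near (0.545, -0.21) and the knob at (0.517, -0.281), which is 76 mm from the pivot (75 mm expected), so the lever angle is about 0.38 rad. Next I'll check obstacle heights on the route and set up a delta helper.

```bash
cat > go.py <<'E'
# usage: go.py x y z yaw_deg -> shift and rotvec in present tool axes
from h import *
s=bot.observe();x,y,z,w=map(float,sys.argv[1:5])
T=R.from_euler("xyz",s["tool_rot"]);G=R.from_euler("xyz",[np.pi,0,np.radians(w)])
print("d",np.round(T.inv().apply(np.array([x,y,z])-s["position"]),4),"r",np.round((T.inv()*G).as_rotvec(),3))
E
python3 - <<'E'
from h import *
for n in("top","side"):
    W=cloud(calibration(n),np.load(f"pics/{n}0.npy")).reshape(-1,3)
    for y in np.arange(-.5,.7,.1):
        print(n,round(y,1),[ (lambda q: round(float(q.max()),2) if len(q) else None)(W[(W[:,0]>x)&(W[:,0]<x+.1)&(W[:,1]>y)&(W[:,1]<y+.1)&(W[:,2]<1.2),2]) for x in np.arange(.2,.9,.1)])
# robust bar line
c=calibration("side")
for n in("top","side"):
    W=cloud(calibration(n),np.load(f"pics/{n}0.npy"));p=cv2.imread(f"pics/{n}0.png").astype(int)
    m=(W[...,2]>.098)&(W[...,2]<.115)&(p[...,2]-p[...,0]>40)&(abs(W[...,0]-.516)<.025)&(abs(W[...,1]+.108)<.08)
    B=W[m];k=np.polyfit(B[:,1],B[:,0],1);print(n,m.sum(),"yaw",-k[0],"x at -.108",np.polyval(k,-.108),"y",B[:,1].min(),B[:,1].max())
E
python3 go.py 0.42 0.45 0.26 120
```

```text
top -0.5 [-0.91, 0.01, 0.07, 0.06, 0.92, 0.22, 0.21]
top -0.4 [-0.91, 0.01, 0.02, 0.02, 0.93, 0.21, 0.21]
top -0.3 [-0.91, 0.01, 0.02, 0.1, 0.91, 0.19, 0.19]
top -0.2 [-0.91, 0.01, 0.05, 0.12, 0.9, 0.11, 0.11]
top -0.1 [-0.91, 0.01, 0.05, 0.12, 0.9, 0.02, 0.01]
top -0.0 [-0.91, 0.01, 0.03, 0.04, 0.9, 0.02, 0.11]
top 0.1 [-0.91, 0.13, 0.13, 0.04, 0.9, 0.02, 0.16]
top 0.2 [-0.91, 0.13, 0.13, 0.13, 0.87, 0.55, 0.15]
top 0.3 [0.72, 0.11, 0.06, 0.07, 0.88, 0.55, 0.01]
top 0.4 [0.72, 0.01, 0.06, 0.07, 0.88, 0.55, 0.01]
top 0.5 [0.67, 0.01, 0.01, 0.01, 0.8, 0.65, 0.01]
top 0.6 [0.58, -0.55, None, None, 0.67, 0.65, 0.65]
side -0.5 [None, 0.0, 0.07, 0.07, 0.72, 0.56, 0.23]
side -0.4 [None, 0.0, 0.02, 0.02, 0.71, 0.56, 0.56]
side -0.3 [None, 0.0, 0.01, 0.09, 0.69, 0.56, 0.56]
side -0.2 [None, 0.0, 0.04, 0.11, 0.67, 0.56, 0.56]
side -0.1 [None, 0.01, 0.05, 0.11, 0.66, 0.56, 0.56]
side -0.0 [-0.92, 0.0, 0.03, 0.04, 0.56, 0.56, 0.56]
side 0.1 [-0.91, 0.13, 0.13, 0.04, 0.61, 0.61, 0.56]
side 0.2 [-0.92, 0.13, 0.13, 0.12, 0.55, 0.02, 0.17]
side 0.3 [-0.92, 0.1, 0.07, 0.07, 0.55, 0.55, 0.0]
side 0.4 [0.58, 0.0, 0.01, 0.07, 0.55, 0.55, 0.0]
side 0.5 [0.57, 0.0, 0.0, 0.0, 0.55, 0.55, 0.0]
side 0.6 [0.34, -0.56, -0.85, None, 0.54, None, None]
top 252 yaw -0.015084294766959296 x at -.108 0.5178207904897566 y -0.17831196246089115 -0.04135121987859251
side 184 yaw -0.00857133848922926 x at -.108 0.5166606935916432 y -0.1767492566857919 -0.037832184557455184
d [-0.2527 -0.0635 -0.0291] r [-0.001  0.     0.719]
```

The manual's scale: shifts go in shares of 0.3 m and turns go in shares of 2 rad. Converting my numbers, -0.25 m is -0.8333, -0.2 m is -0.6667, 0.45 rad is 0.225.

>>> {"api": "creep_tool", "payload": {
  "ticks": {"jaw": [0.085,0.085,0.085,0.085,0.085],"tx": [-0.1667,-0.3333,-0.5,-0.6667,-0.8333],"ty": [-0.0433,-0.0833,-0.1267,-0.1667,-0.21],"tz": [0,0,0,0,0],"rx": [0,0,0,0,0],"ry": [0,0,0,0,0],"rz": [0.075,0.15,0.225,0.3,0.36]}
}}

```text
clock: 0.72
position: [0.4188, 0.4505, 0.2311]
tool_rot: [-3.141, 0.0, 2.09]
force: [-0.7, -0.0, 0.5]
grip_width: 0.0849
finger_force: 0.0
```

```bash
python3 go.py 0.5 0.18 0.23 110
```

```text
d [-0.2752 -0.0636  0.0012] r [-0.    0.    0.17]
```

Scaled: -0.275 m is -0.9167, -0.22 m is -0.7333, 0.4 rad is 0.2.

>>> {"api": "creep_tool", "payload": {
  "ticks": {"jaw": [0.085,0.085,0.085,0.085,0.085],"tx": [-0.1833,-0.3667,-0.55,-0.7333,-0.9167],"ty": [-0.0433,-0.0867,-0.1267,-0.1667,-0.21],"tz": [0,0,0,0,0],"rx": [0,0,0,0,0],"ry": [0,0,0,0,0],"rz": [0.04,0.08,0.12,0.16,0.2]}
}}

```text
clock: 1.35
position: [0.5006, 0.1801, 0.2312]
tool_rot: [-3.141, 0.0, 1.691]
force: [0.3, 0.9, 0.3]
grip_width: 0.085
finger_force: 0.0
```

```bash
python3 go.py 0.517 -0.1 0.22 80
```

```text
d [-0.28   -0.0174  0.0113] r [-0.     0.     0.295]
```

Scaled: -0.28 m is -0.9333, -0.22 m is -0.7333, 0.3 rad is 0.15.

>>> {"api": "creep_tool", "payload": {
  "ticks": {"jaw": [0.085,0.085,0.085,0.085,0.085],"tx": [-0.1833,-0.3667,-0.55,-0.7333,-0.9333],"ty": [-0.01,-0.0233,-0.0333,-0.0467,-0.0567],"tz": [0,0,0,0,0],"rx": [0,0,0,0,0],"ry": [0,0,0,0,0],"rz": [0.03,0.06,0.09,0.12,0.15]}
}}

```text
clock: 1.98
position: [0.5177, -0.0995, 0.2313]
tool_rot: [-3.142, -0.0, 1.393]
force: [1.8, 1.2, 0.5]
grip_width: 0.0856
finger_force: 0.0
```

```bash
python3 go.py 0.517 -0.281 0.20 68.5
python3 - <<'E'
from h import *
p,d=grab_frame("wrist");cv2.imwrite("pics/w1.png",p);c=calibration("wrist");W=cloud(c,d)
np.savez("pics/w1.npz",W=W);print(c)
E
```

```text
d [-0.1787  0.0315  0.0312] r [-0.    -0.     0.197]
{'vfov': 67.50651182526578, 'cx': 319.0546092443881, 'cy': 199.0457924469839, 'dist_coeffs': array([-0.04973677,  0.        ,  0.        ,  0.        ,  0.        ]), 'eye': array([ 0.52976909, -0.04282211,  0.37442952]), 'attitude': array([ 2.87702830e+00, -1.90292630e-03, -1.89284043e-01])}
```

View pics/w1.png

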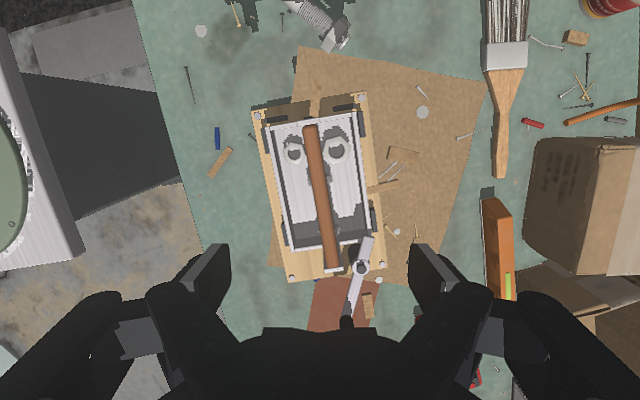

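The wrist view shows the bar from (308,125) to (331,268), the pivot screw at (362,268) and the knob at (347,322), all as expected. I'll use its depth to refine them.

```bash
python3 - <<'E'
from h import *
W=np.load("pics/w1.npz")["W"];p=cv2.imread("pics/w1.png").astype(int)
m=(W[...,2]>.098)&(W[...,2]<.118)&(p[...,2]-p[...,0]>40)&(abs(W[...,0]-.516)<.03)&(abs(W[...,1]+.108)<.09)
B=W[m];k=np.polyfit(B[:,1],B[:,0],1);print(m.sum(),"yaw",-k[0],"x",np.polyval(k,-.108),"y",B[:,1].min(),B[:,1].max(),"z",np.median(B[:,2]))
m=(W[...,2]>.043)&(W[...,2]<.062)&(np.abs(W[...,0]-.53)<.04)&(W[...,1]<-.19)&(W[...,1]>-.3)&(p.min(2)>110)
B=W[m][:,:2];mm=B.mean(0);_,s,v=np.linalg.svd(B-mm);print("lever",m.sum(),mm,v[0],np.arctan2(-abs(v[0,0]),-abs(v[0,1])))
print("pivotpix",W[268,362],"knobpix",W[322,347],W[318,347])
m=(W[...,2]>.085)&(W[...,2]<.1)&(np.abs(W[...,0]-.517)<.03)&(np.abs(W[...,1]+.281)<.03)
B=W[m];print("knobtop",m.sum(),B.mean(0),B.min(0),B.max(0))
E
```

```text
1968 yaw -0.02326629255694981 x 0.5187960242395331 y -0.1860232827778266 -0.047051054076939235 z 0.10846070643160421
lever 660 [ 0.54237098 -0.22777246] [0.36068535 0.93268756] -2.772590048942497
pivotpix [ 0.5476844  -0.21645807  0.06249375] knobpix [ 0.51905086 -0.27868604  0.07189032] [ 0.51968714 -0.27942427  0.06361979]<stdin>:9: RuntimeWarning: Mean of empty slice.
  ret = um.true_divide(
Traceback (most recent call last):
ValueError: zero-size array to reduction operation minimum which has no identity
```

```bash
cat > ms.py <<'E'
from h import *
c=calibration("wrist");print(bot.observe()["position"],bot.observe()["tool_rot"][2])
p,d=grab_frame("wrist");W=cloud(c,d);cv2.imwrite(sys.argv[1],p);p=p.astype(int)
m=(W[...,2]>.098)&(W[...,2]<.118)&(p[...,2]-p[...,0]>40)&(abs(W[...,0]-.516)<.03)&(abs(W[...,1]+.108)<.09)
B=W[m]
if len(B)>50:
    k=np.polyfit(B[:,1],B[:,0],1);print("bar",m.sum(),"yaw",-k[0],"x",np.polyval(k,-.108),B[:,0].min(),B[:,0].max(),"y",B[:,1].min(),B[:,1].max(),"z",np.median(B[:,2]))
m=(W[...,2]>.043)&(W[...,2]<.062)&(W[...,0]>.44)&(W[...,0]<.57)&(W[...,1]<-.188)&(W[...,1]>-.3)&(p.min(2)>110)
B=W[m][:,:2]
if len(B)>20:
    mm=B.mean(0);_,s,v=np.linalg.svd(B-mm);print("lever",m.sum(),mm,"angle from -y to -x",np.arctan2(v[0,0]*np.sign(v[0,0]),v[0,1]*np.sign(v[0,0])))
m=(W[...,2]>.065)&(W[...,2]<.1)&(p.max(2)<70)&(W[...,0]>.44)&(W[...,0]<.57)&(W[...,1]<-.188)&(W[...,1]>-.31)
B=W[m];print("dark",m.sum(),B.mean(0) if len(B) else "")
E
python3 ms.py pics/w2.png
```

```text
[ 0.51714507 -0.1079991   0.23172802] 1.3817713131410283
bar 2016 yaw -0.01160493420399068 x 0.5191671385397225 0.5118793515056856 0.5262199969820843 y -0.1772474784904904 -0.030856475361211534 z 0.10794294811560792
lever 579 [ 0.54258615 -0.22295947] angle from -y to -x 0.3671642337617084
dark 183 [ 0.52005199 -0.27132416  0.07828906]
```

```bash
python3 go.py 0.519 -0.280 0.15 69
```

```text
d [-0.1719  0.0342  0.0819] r [0.001 0.002 0.18 ]
```

Scaled: -0.172 m is -0.5733, -0.15 m is -0.5, 0.18 rad is 0.09.

>>> {"api": "creep_tool", "payload": {
  "ticks": {"jaw": [0.085,0.085,0.085,0.085,0.085],"tx": [-0.1667,-0.3333,-0.5,-0.5733,-0.5733],"ty": [0.0333,0.0667,0.1,0.1133,0.1133],"tz": [0.0667,0.1333,0.2,0.2667,0.2667],"rx": [0,0,0,0,0],"ry": [0,0,0,0,0],"rz": [0.025,0.05,0.075,0.09,0.09]}
}}

```text
clock: 2.7
position: [0.5197, -0.2748, 0.1498]
tool_rot: [-3.139, 0.001, 1.211]
force: [0.4, -0.6, -0.8]
grip_width: 0.0849
finger_force: 0.0
```

>>> {"api": "creep_tool", "payload": {
  "ticks": {"jaw": [0.085],"tx": [0],"ty": [0],"tz": [0],"rx": [0],"ry": [0],"rz": [0]}
}}

```text
clock: 2.82
position: [0.5213, -0.2726, 0.1515]
tool_rot: [-3.141, -0.0, 1.215]
force: [0.5, 0.8, -0.1]
grip_width: 0.0849
finger_force: 0.0
```

```bash
python3 ms.py pics/w3.png; python3 go.py 0.519 -0.280 0.064 69
```

```text
[ 0.52127877 -0.27257729  0.15149161] 1.2148036594394216
lever 1617 [ 0.54256948 -0.22500879] angle from -y to -x 0.35533502241088233
dark 594 [ 0.52048575 -0.27585079  0.08804362]
d [-0.008   0.0002  0.0878] r [ 0.    -0.     0.011]
```

View pics/w3.png

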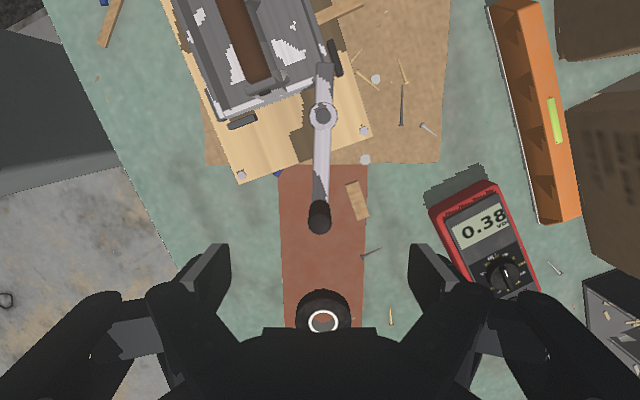

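The knob sits centred between the fingers at (319,213), 7 mm ahead along tool -x. Descending around it and closing.

Scaled: 0.087 m is 0.29, -0.007 m is -0.0233.

>>> {"api": "creep_tool", "payload": {
  "ticks": {"jaw": [0.085,0.085,0.085,0.085,0.05],"tx": [-0.0133,-0.0233,-0.0233,-0.0233,-0.0233],"ty": [0,0,0,0,0],"tz": [0.1,0.2,0.29,0.29,0.29],"rx": [0,0,0,0,0],"ry": [0,0,0,0,0],"rz": [0,0,0,0,0]},
  "clamp_n": 25
}}

```text
clock: 3.5
position: [0.5194, -0.2798, 0.0657]
tool_rot: [3.14, -0.0, 1.215]
force: [0.2, 0.2, 0.5]
grip_width: 0.0692
finger_force: 0.0
```

>>> {"api": "creep_tool", "payload": {
  "ticks": {"jaw": [0.0,0.0,0.0,0.0,0.0],"tx": [0,0,0,0,0],"ty": [0,0,0,0,0],"tz": [0,0,0,0,0],"rx": [0,0,0,0,0],"ry": [0,0,0,0,0],"rz": [0,0,0,0,0]},
  "clamp_n": 25
}}

```text
clock: 4.12
position: [0.5188, -0.28, 0.0647]
tool_rot: [3.141, -0.0, 1.214]
force: [-0.9, 0.6, 7.2]
grip_width: 0.0173
finger_force: 25.5
```

>>> {"api": "creep_tool", "payload": {
  "ticks": {"jaw": [0.0,0.0,0.0],"tx": [0,0,0],"ty": [0,0,0],"tz": [0,0,0],"rx": [0,0,0],"ry": [0,0,0],"rz": [0,0,0]},
  "clamp_n": 25
}}

```text
clock: 4.5
position: [0.5188, -0.28, 0.0648]
tool_rot: [3.141, -0.0, 1.214]
force: [-2.1, 1.7, 7.5]
grip_width: 0.017
finger_force: 25.5
```

The knob is gripped with an 17 mm opening, and the TCP lies 74.9 mm from the estimated pivot. Now I'll swing it through the arc, turning the tool with the lever.

Scaled: -0.0424 m is -0.1413, -0.0346 m is -0.1153, 0.48 rad is 0.24.

>>> {"api": "creep_tool", "payload": {
  "ticks": {"jaw": [0.0,0.0,0.0,0.0,0.0],"tx": [0.0017,0.0073,0.016,0.0283,0.0437],"ty": [-0.03,-0.0593,-0.088,-0.1153,-0.1413],"tz": [0,0,0,0,0],"rx": [0,0,0,0,0],"ry": [0,0,0,0,0],"rz": [0.06,0.12,0.18,0.24,0.3]},
  "clamp_n": 25
}}

```text
clock: 5.12
position: [0.4846, -0.2521, 0.0648]
tool_rot: [3.141, -0.002, 0.611]
force: [8.8, 5.7, 2.3]
grip_width: 0.0173
finger_force: 25.2
```

>>> {"api": "creep_tool", "payload": {
  "ticks": {"jaw": [0.0,0.0,0.0,0.0,0.0],"tx": [0.0017,0.0073,0.016,0.0283,0.0437],"ty": [-0.03,-0.0593,-0.088,-0.1153,-0.1413],"tz": [0,0,0,0,0],"rx": [0,0,0,0,0],"ry": [0,0,0,0,0],"rz": [0.06,0.12,0.18,0.24,0.3]},
  "clamp_n": 25
}}

```text
clock: 5.75
position: [0.4718, -0.2105, 0.0649]
tool_rot: [3.141, -0.004, 0.011]
force: [12.8, -0.2, -3.0]
grip_width: 0.0168
finger_force: 24.6
```

>>> {"api": "creep_tool", "payload": {
  "ticks": {"jaw": [0.0,0.0,0.0],"tx": [0,0,0],"ty": [0,0,0],"tz": [0,0,0],"rx": [0,0,0],"ry": [0,0,0],"rz": [0,0,0]},
  "clamp_n": 25
}}

```text
clock: 6.12
position: [0.4718, -0.2103, 0.0648]
tool_rot: [3.141, -0.003, 0.015]
force: [10.7, 2.7, 0.3]
grip_width: 0.0173
finger_force: 25.0
```

```bash
python3 go.py 0.4718 -0.2095 0.065 0
```

```text
d [-0.     -0.0008 -0.0002] r [ 0.    -0.003  0.015]
```

>>> {"api": "creep_tool", "payload": {
  "ticks": {"jaw": [0.05,0.05,0.05,0.05],"tx": [0,0,0,0],"ty": [0,0,0,0],"tz": [0,0,0,0],"rx": [0,0,0,0],"ry": [0,0,0,0],"rz": [0,0,0,0]}
}}

```text
clock: 6.62
position: [0.4696, -0.2107, 0.0643]
tool_rot: [-3.142, 0.0, 0.014]
force: [0.2, -0.1, -0.1]
grip_width: 0.0501
finger_force: 0.0
```

>>> {"api": "creep_tool", "payload": {
  "ticks": {"jaw": [0.05,0.05,0.05,0.085,0.085],"tx": [0,0,0,0,0],"ty": [0,0,0,0,0],"tz": [-0.1,-0.2,-0.3,-0.4333,-0.4333],"rx": [0,0,0,0,0],"ry": [0,0,0,0,0],"rz": [0,0,0,0,0]}
}}

```text
clock: 7.25
position: [0.4707, -0.2111, 0.1964]
tool_rot: [3.141, -0.003, 0.014]
force: [-1.1, -0.3, -1.1]
grip_width: 0.0833
finger_force: 0.0
```

>>> {"api": "creep_tool", "payload": {
  "ticks": {"jaw": [0.085],"tx": [0],"ty": [0],"tz": [0],"rx": [0],"ry": [0],"rz": [0]}
}}

```text
clock: 7.38
position: [0.4696, -0.2103, 0.1939]
tool_rot: [-3.141, 0.0, 0.014]
force: [0.5, 0.3, -0.5]
grip_width: 0.0848
finger_force: 0.0
```

```bash
python3 go.py 0.5185 -0.108 0.16 89.3;  python3 - <<'E'
from h import *
for n in("top","side"):
    p,d=grab_frame(n);W=cloud(calibration(n),d);p=p.astype(int);cv2.imwrite(f"pics/{n}2.png",p)
    m=(W[...,2]>.06)&(W[...,2]<.1)&(p.max(2)<60)&(abs(W[...,0]-.48)<.06)&(W[...,1]<-.19)&(W[...,1]>-.29)
    B=W[m];print(n,m.sum(),B.mean(0) if len(B) else "")
E
```

```text
d [ 0.0503 -0.1016  0.0339] r [-0.    -0.    -1.544]
top 0 
side 72 [ 0.47059237 -0.21548682  0.079853  ][ WARN:0@1.023] global loadsave.cpp:1063 imwrite_ Unsupported depth image for selected encoder is fallbacked to CV_8U.
```

The side view puts the knob at (0.471, about -0.21), so the lever is square. Next I'll turn the tool and move over the bar.

Scaled: -0.1 m is -0.3333, -0.08 m is -0.2667, -0.85 rad is -0.425.

>>> {"api": "creep_tool", "payload": {
  "ticks": {"jaw": [0.085,0.085,0.085,0.085,0.085],"tx": [0.0333,0.0667,0.1,0.1333,0.1667],"ty": [-0.0667,-0.1333,-0.2,-0.2667,-0.3333],"tz": [0,0,0,0,0],"rx": [0,0,0,0,0],"ry": [0,0,0,0,0],"rz": [-0.085,-0.17,-0.255,-0.34,-0.425]}
}}

```text
clock: 8.1
position: [0.5183, -0.1093, 0.1936]
tool_rot: [-3.141, 0.001, 0.869]
force: [0.5, -0.5, 0.1]
grip_width: 0.085
finger_force: 0.0
```

>>> {"api": "creep_tool", "payload": {
  "ticks": {"jaw": [0.085,0.085,0.085,0.085,0.085],"tx": [0,0,0,0,0],"ty": [0,0,0,0,0],"tz": [0,0,0,0,0],"rx": [0,0,0,0,0],"ry": [0,0,0,0,0],"rz": [-0.085,-0.17,-0.255,-0.34,-0.347]}
}}

```text
clock: 8.72
position: [0.518, -0.1102, 0.1937]
tool_rot: [-3.141, -0.0, 1.557]
force: [0.2, 0.2, 0.4]
grip_width: 0.0854
finger_force: 0.0
```

>>> {"api": "creep_tool", "payload": {
  "ticks": {"jaw": [0.085,0.085],"tx": [0,0],"ty": [0,0],"tz": [0,0],"rx": [0,0],"ry": [0,0],"rz": [0,0]}
}}

```text
clock: 8.98
position: [0.5183, -0.11, 0.1941]
tool_rot: [-3.141, 0.0, 1.555]
force: [0.6, -0.5, -0.5]
grip_width: 0.0847
finger_force: 0.0
```

```bash
python3 ms.py pics/w4.png; python3 go.py 0.5185 -0.108 0.078 89.3
```

```text
[ 0.51829015 -0.10995532  0.19406375] 1.5554839907498734
bar 2704 yaw -0.012626597425180307 x 0.5189830598727353 0.5115113690105253 0.5258174893700186 y -0.1769145966138567 -0.03811738048767478 z 0.10793035107622863
lever 700 [ 0.52617869 -0.20930988] angle from -y to -x 1.5616464487942046
dark 477 [ 0.47433043 -0.20518483  0.0851572 ]
d [0.0019 0.0002 0.1161] r [-0.     0.    -0.003]
```

View pics/w4.png

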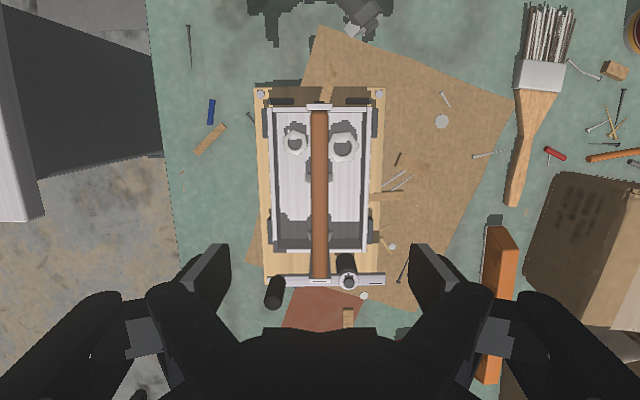

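The lever bar now lies square along the tray's end, from (275,290) to (385,280), at about 1.55 rad. The bar is centred between the fingers at (319,195). Descending and gripping.

Scaled: 0.117 m is 0.39, 0.09 m is 0.3.

>>> {"api": "creep_tool", "payload": {
  "ticks": {"jaw": [0.085,0.085,0.085,0.085,0.085],"tx": [0.0067,0.0067,0.0067,0.0067,0.0067],"ty": [0,0,0,0,0],"tz": [0.1,0.2,0.3,0.39,0.39],"rx": [0,0,0,0,0],"ry": [0,0,0,0,0],"rz": [0,0,0,0,0]},
  "clamp_n": 90
}}

```text
clock: 9.65
position: [0.5174, -0.1079, 0.076]
tool_rot: [-3.139, 0.0, 1.557]
force: [0.1, 0.6, 0.7]
grip_width: 0.0848
finger_force: 0.0
```

>>> {"api": "creep_tool", "payload": {
  "ticks": {"jaw": [0.0,0.0,0.0,0.0,0.0],"tx": [0,0,0,0,0],"ty": [0,0,0,0,0],"tz": [0,0,0,0,0],"rx": [0,0,0,0,0],"ry": [0,0,0,0,0],"rz": [0,0,0,0,0]},
  "clamp_n": 90
}}

```text
clock: 10.28
position: [0.5185, -0.1079, 0.0779]
tool_rot: [3.141, -0.0, 1.558]
force: [-3.3, 1.4, 11.2]
grip_width: 0.0126
finger_force: 88.8
```

>>> {"api": "creep_tool", "payload": {
  "ticks": {"jaw": [0.0,0.0,0.0,0],"tx": [0,0,0,0],"ty": [0,0,0,0],"tz": [0,0,0,0],"rx": [0,0,0,0],"ry": [0,0,0,0],"rz": [0,0,0,0]},
  "clamp_n": 90
}}

```text
clock: 10.78
position: [0.5185, -0.1079, 0.0779]
tool_rot: [3.141, -0.0, 1.558]
force: [-3.5, 0.7, 11.1]
grip_width: 0.0126
finger_force: 88.8
```

The bar is gripped at 12.6 mm and 89 N. Lifting slowly, straight up.

Scaled: -0.028 m is -0.0933, -0.021 m is -0.07.

>>> {"api": "creep_tool", "payload": {
  "ticks": {"jaw": [0,0,0,0,0],"tx": [0,0,0,0,0],"ty": [0,0,0,0,0],"tz": [-0.01,-0.0267,-0.0467,-0.07,-0.0933],"rx": [0,0,0,0,0],"ry": [0,0,0,0,0],"rz": [0,0,0,0,0]},
  "clamp_n": 90
}}

```text
clock: 11.4
position: [0.5184, -0.108, 0.1059]
tool_rot: [3.141, 0.0, 1.558]
force: [-0.5, -0.2, -5.0]
grip_width: 0.0126
finger_force: 87.7
```

>>> {"api": "creep_tool", "payload": {
  "ticks": {"jaw": [0,0,0,0,0],"tx": [0,0,0,0,0],"ty": [0,0,0,0,0],"tz": [-0.0267,-0.0533,-0.08,-0.1067,-0.1333],"rx": [0,0,0,0,0],"ry": [0,0,0,0,0],"rz": [0,0,0,0,0]},
  "clamp_n": 90
}}

```text
clock: 12.02
position: [0.5184, -0.108, 0.1458]
tool_rot: [-3.142, 0.0, 1.558]
force: [-0.0, 0.2, -3.7]
grip_width: 0.0129
finger_force: 87.7
```

>>> {"api": "creep_tool", "payload": {
  "ticks": {"jaw": [0,0,0,0,0],"tx": [0,0,0,0,0],"ty": [0,0,0,0,0],"tz": [-0.0267,-0.0533,-0.08,-0.1,-0.1133],"rx": [0,0,0,0,0],"ry": [0,0,0,0,0],"rz": [0,0,0,0,0]},
  "clamp_n": 90
}}

```text
clock: 12.65
position: [0.5184, -0.108, 0.1797]
tool_rot: [3.141, -0.0, 1.558]
force: [-0.8, 0.5, -4.7]
grip_width: 0.0128
finger_force: 87.7
```

>>> {"api": "creep_tool", "payload": {
  "ticks": {"jaw": [0,0,0,0],"tx": [0,0,0,0],"ty": [0,0,0,0],"tz": [0,0,0,0],"rx": [0,0,0,0],"ry": [0,0,0,0],"rz": [0,0,0,0]},
  "clamp_n": 90
}}

```text
clock: 13.15
position: [0.5183, -0.108, 0.1792]
tool_rot: [-3.141, 0.0, 1.558]
force: [-1.1, -0.7, -5.2]
grip_width: 0.0128
finger_force: 87.7
```

```bash
python3 - <<'E'
from h import *
p,d=grab_frame("side");cv2.imwrite("pics/side3.png",cv2.resize(p[170:310,270:420],None,fx=4,fy=4))
W=cloud(calibration("side"),d);p=p.astype(int)
m=(W[...,2]>.19)&(W[...,2]<.22)&(p[...,2]-p[...,0]>40)&(abs(W[...,0]-.516)<.025)&(abs(W[...,1]+.108)<.08)
B=W[m];print(m.sum(),"bar slope dz/dy",np.polyfit(B[:,1],B[:,2],1),B[:,1].min(),B[:,1].max())
E
```

```text
126 bar slope dz/dy [0.01566846 0.20758521] -0.17748137229449756 -0.08795351925425543
```

View pics/side3.png

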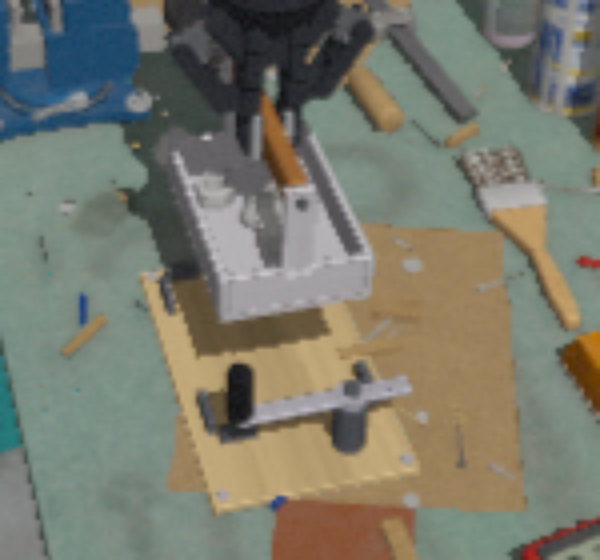

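The tray hangs level (slope about 0.016) roughly 101 mm above the dock. The parts are in it and the lever is still square, so I'll hand it in.

```bash
python3 -c "
from workcell import job
print(job.job_done())"
```

```text
the job is handed in; nothing more can be done
None
```

I turned the lever square (about 1.55 rad) and lifted the tray straight up about 10 cm. I handed the job in at about 13 s with the gripper still holding the tray level and steady, the parts in it and the other bench items untouched; no verdict came back.

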